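# Open the slide gate of the red-handled ball hopper

## Task

Draw the slide gate of the grinding-ball hopper with the red handle straight out until it hits its end stop, so that the steel ball drops through into the tray below, then let go. Leave the blue-handled hopper's gate shut.

Things in the scene. Friction and masses are not known exactly. Their poses are not given: they have to be found in the camera images.
- red_handle (a point): Grip centre of the red handle: upright tab 14 mm thick (its y), 28 mm long (its x), on the outer end of a flat steel gate plate; 22 mm below the tab's top, 26 mm above the plate. z is up; -x is the way the gate draws out, roughly toward the robot. Moves with the gate; 130 mm from the hopper's middle when shut. Rails and end-stop bridge come within 29 mm on the +x side, up to 86 mm high.
- red_gate (a joint): How far the red-handled gate is drawn out, in m: 0 = shut, 0.055 = against its end stop. Starts at 0 to 0.010, slides with about 2.5 N of friction, stays where left. Its hopper is fixed to the worktop, 100 mm square, 142 mm high.
- blue_gate (a joint): How far the blue-handled gate is drawn out, in m, in the same way; starts at 0 to 0.010, to be left alone. Its hopper is like the red-handled one but for the handle's colour; either may be the left one. A tall gas cylinder stands at the back between the two: swing the arm round in front of it.
- red_ball: steel grinding ball, 26 mm in diameter, origin at its centre, lying on the gate in the red-handled hopper's open-topped 44 mm square chute. It falls about 65 mm by itself into the tray under the chute once the gate is drawn out far enough.

How it is judged:
At the end, for the whole second after the job is handed in: the red-handled gate is drawn out to its end stop (within 10 mm), its ball lies at rest in the tray under the hopper, and the blue-handled gate is still shut (drawn out less than 20 mm) (value of joint red_gate above 0.045 m and value of joint blue_gate below 0.02 m and height (world z) of red_ball below 0.04 m and distance of red_ball from where it was at the start of the episode below 0.1 m and linear speed of red_ball below 0.05 m/s); the robot touches nothing.
It fails at once if the blue-handled gate is drawn out by 20 mm or more (value of joint blue_gate above 0.02 m).
It also fails if it takes over 27 s, if anything falls off the work surface, if the arm or the gripper's body presses on something with over 40 N, if the wrist force passes 120 N, or if a joint passes its speed limit or range.

## Robot

A 6-joint arm with a two-finger parallel gripper is mounted at the origin on a cart in front of the work surface, level with it; the furniture and walls round the work are solid. World frame = base frame: x ahead of the robot, y to its left, z up, the work surface at z = 0. Lengths are in m, angles in rad, forces in N, time in s.
With the tool pointing down it reaches from about 0.375 to 0.975 m from the base axis. Payload 3.8 kg.
Tool frame: the origin (TCP) lies on the centre line of the jaws, within the pads' length; the fingertips stand 8 mm ahead of it and the grasp point (between the pads) lies 11 mm behind it; z points along the fingers, y is the direction in which the jaws open and shut (so a half turn about z gives the same grasp; the last joint's range is limited). The gripper opens to 85 mm and grips with 20 to 120 N. Pads are 22 mm wide; open, the fingers measure 114 mm over their backs; the gripper's body (76 mm by 85 mm) begins 54 mm behind the grasp point. The pads swing forward as they close: fully open they stand 13 mm farther back than shut.
Start: joints at [-1.237, 0.264, 1.604, -0, 1.274, -0.037], TCP at [0.245, -0.629, 0.239] pointing down, gripper open.
Joint ranges: [-2.63, 2.63], [-0.94, 2.18], [0.31, 2.57], [-1.31, 4.45], [0, 2.66], [-2.55, 2.55]. Speed limits (rad/s): [2.57, 2.57, 3.14, 3.14, 3.14, 3.14].

## Interface

Orientations are given as a rotation vector (axis times angle).
In Python, from workcell import * gives the robot as it stands.
- The arm moves only by the tool play_rows, never from a script. Its arguments are lists of equal length, an entry for each row: "slide": the shift along the tool's x, y, z in cm, a list of three; "delta_rot": the turn, a rotation vector about the tool's x, y, z in rad, a list of three. In form: {"slide": [[x, y, z], ...], "delta_rot": [[wx, wy, wz], ...]}. A call has 1 to 12 rows; each row is the pose to reach, as a shift and turn from the pose measured when the call began, along the tool's axes at that moment; what a row does not reach only later rows make up. A row lasts 1/12 s, in which the tool goes at most 41.7 mm and 7.16 degrees, less where a joint would pass 70% of its speed; a pose out of reach is approached as far as the arm can. A call with a gripper value outside its range is refused whole. "hand" is the opening, from 0 (shut) to 1 (fully open), set as the call begins (left out, the last holds). The fingers move at their own pace and stop on an object; "force" is the grip in N (left out, the last holds). Time passes only in rows, so rows that repeat a pose let the fingers close. It gives the time, the measured TCP pose, the force and the opening at its end, in the units of the state.
- read_state(): the state, without advancing time (a new reading comes with each control period).
- read_camera(name): name is "side" or "top" or "wrist"; returns a dict with "image" (420x560x3 uint8, red, green, blue), "depth" (420x560 float32, m along the optical axis (not along the pixel's ray), 0 where there is no reading), "fovy" (degrees; the focal length in pixels is half the picture's height over the tangent of half this angle, whatever the lens; pixels are square), "cx", "cy" (the principal point, pixels), "world_from_camera" (4x4, takes a point from camera to world coordinates); the wrist camera has in their place "hand_eye" (4x4, takes a point from camera to tool coordinates, whose origin is the TCP and whose axes are the flange's). Camera axes: x right, y up, looking along -z (the intrinsics and any distortion apply to the point x, -y, -z); pixel columns grow to the right and rows downward; lengths in m; the calibration is good to about 2 mm. A picture is of the moment at which its call begins: read the wrist's pose just before it.
- finish_job(): hands the job in, once; it reports no verdict.
Trained networks look in a picture, given as the dict that the camera call returned (one of the last four; its "shot" number tells which), for a name from the list of things; names that differ only in an ending like _2 or _b are one class to them, and where a whole thing is asked for, a point or a joint stands for the part that bears it (a point fixed in the world has none). Each returns a list of dicts, best first, with "conf" (0 to 1); they miss things now and then, are a little off and sometimes report something else, mostly with a low value. They report only what shows in the picture. A call takes as long as a camera call.
- spot_in(target, picture): "bbox" ([centre column, centre row, width, height] in pixels, round what is visible of it).
- landmark_of(target, picture): "at" ([column, row] in pixels: a listed point, or the origin of a listed thing).
The state is a dict: "time": time; "q": joint angles; "joint_vel": joint speeds; "joint_torque": joint torques, N m; "tool_pos": TCP position; "tcp_rot": TCP orientation; "wrist_force": force on the tool from outside, world axes, zero at the start; "torque": the same for the moment, N m; "width": opening from 0.0 (shut) to 1.0 (fully open).
Only numpy, scipy, OpenCV 4.12 (cv2) and the standard library are available. Lean on these libraries where they do the work, as an engineer would, in place of code of your own. Each camera call takes 0.05 s, during which the arm holds its last target.

## Working session

There is one attempt and no reset: what is moved stays moved. The work goes in short steps, Python scripts to look and compute and a tool call to move; the robot and the scene stay as the last step left them, time stands still between calls to the robot, and variables do not carry over. Pictures are saved under pics/ and viewed, and the job is handed in when it is done.

Besides the shell and the picture viewer there is one more tool, called after "Call:" as name(argument=value, ...) on one line, values as JSON. play_rows: Moves the arm, as the interface text tells. Its arguments: {"type":"object","properties":{"slide":{"type":"array"},"delta_rot":{"type":"array"},"hand":{"type":"number"},"force":{"type":"number"}},"required":["slide","delta_rot"]}

```bash
mkdir -p pics; ls; cat > h.py <<'E'
from workcell import *
import numpy as np, cv2
from scipy.spatial.transform import Rotation as R
def px2w(p,c,r,tool=None,z=None):
    H,W=p["depth"].shape; f=H/2/np.tan(np.radians(p["fovy"])/2)
    d=p["depth"][int(round(r)),int(round(c))]
    v=np.array([(c-p["cx"])/f,-(r-p["cy"])/f,-1.0])
    T=p["world_from_camera"] if "world_from_camera" in p else tool@p["hand_eye"]
    if z is not None:
        dv=T[:3,:3]@v; d=(z-T[2,3])/dv[2]
    return T[:3,:3]@(v*d)+T[:3,3]
def toolT(s):
    T=np.eye(4);T[:3,:3]=R.from_rotvec(s["tcp_rot"]).as_matrix();T[:3,3]=s["tool_pos"];return T
E
python3 - <<'E'
from h import *
s=read_state();print(s)
for n in ["top","side"]:
    p=read_camera(n);cv2.imwrite(f"pics/{n}0.png",p["image"][:,:,::-1])
    print({k:v for k,v in p.items() if k not in("image","depth")})
    for t in ["red_handle","blue_gate","red_gate"]:
        print(n,t,spot_in(t,p)[:2])
    for t in ["red_handle","red_ball"]:
      for l in landmark_of(t,p)[:2]:
        print(n,t,l,px2w(p,*l["at"]),px2w(p,*l["at"],z=0.075))
E
```

```text
pics
{'time': 0.0, 'q': array([-1.23689803e+00,  2.64752668e-01,  1.60540522e+00, -5.03996211e-06,
        1.27372023e+00, -3.68935900e-02]), 'joint_vel': array([ 0.00019333,  0.00040539, -0.00120026, -0.00010891,  0.00116104,
        0.00015768]), 'joint_torque': array([-9.36964170e-04, -5.15117490e+01, -3.67315221e+01, -1.81564396e-04,
        1.31928729e-02, -2.34577465e-05]), 'tool_pos': array([ 0.24434816, -0.62843151,  0.2379455 ]), 'tcp_rot': array([-3.08553490e+00, -5.78693456e-01,  5.38263385e-04]), 'wrist_force': array([-0.59759133,  0.51746608,  0.63406799]), 'torque': array([0.01807522, 0.0218104 , 0.00158406]), 'width': 0.9995505884291521}
{'fovy': 45.83792732012078, 'cx': 278.6270464939897, 'cy': 212.09641749530877, 'world_from_camera': array([[-1.78773627e-03,  9.95603852e-01, -9.36470673e-02,
         4.87264162e-01],
       [-9.99667519e-01,  6.29568988e-04,  2.57770293e-02,
         7.51894194e-02],
       [ 2.57226669e-02,  9.36620139e-02,  9.95271707e-01,
         1.11286206e+00],
       [ 0.00000000e+00,  0.00000000e+00,  0.00000000e+00,
         1.00000000e+00]]
[... 560 characters left out ...]
y([[-0.72470285,  0.57510803, -0.37954781,  0.09325367],
       [-0.68890314, -0.59290694,  0.4169818 ,  0.5838672 ],
       [ 0.01477305,  0.56365957,  0.82587508,  1.12921287],
       [ 0.        ,  0.        ,  0.        ,  1.        ]]), 'shot': 2}
side red_handle [{'bbox': [210.9, 283.1, 47.5, 63.3], 'conf': 0.67}]
side blue_gate [{'bbox': [341.1, 167.4, 42.7, 28.5], 'conf': 0.85}]
side red_gate [{'bbox': [212.4, 281.9, 53.7, 63.4], 'conf': 0.61}]
side red_handle {'at': [228.0, 295.3], 'conf': 0.64} [0.49446139 0.31055906 0.07774048] [0.49550707 0.30984673 0.075     ]
side red_ball {'at': [191.1, 263.5], 'conf': 0.55} [0.60437498 0.32348649 0.10889224] [0.62135302 0.31483736 0.075     ]
```

View pics/top0.png

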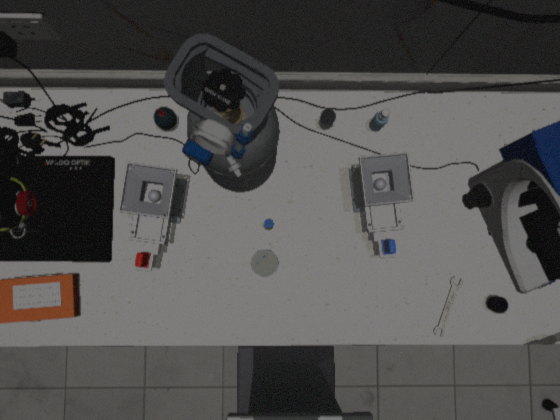

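View pics/side0.png

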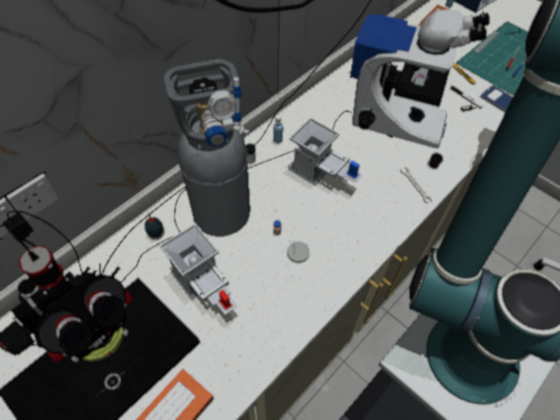

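```bash
cat > m.py <<'E'
from h import *
def cloud(p,T=None):
    H,W=p["depth"].shape; f=H/2/np.tan(np.radians(p["fovy"])/2)
    c,r=np.meshgrid(np.arange(W),np.arange(H)); d=p["depth"]
    P=np.stack([(c-p["cx"])/f*d,-(r-p["cy"])/f*d,-d],-1)
    M=p["world_from_camera"] if T is None else T@p["hand_eye"]
    return P@M[:3,:3].T+M[:3,3]
E
python3 - <<'E'
from m import *
for n,b in [("top",(120,245,165,275)),("side",(205,280,245,320))]:
    p=read_camera(n);X=cloud(p);im=p["image"].astype(int)
    m=(im[...,0]>90)&(im[...,0]>2*im[...,1])&(im[...,0]>2*im[...,2])
    k=np.zeros_like(m);k[b[1]:b[3],b[0]:b[2]]=1;m&=k&(p["depth"]>0)
    Q=X[m];print(n,len(Q));print(np.round(np.percentile(Q,[2,10,25,50,75,90,98],axis=0),3))
    t=Q[Q[:,2]>np.percentile(Q[:,2],90)-.012];print("top face",t.mean(0),t.min(0),t.max(0))
    if n=="top":
        print(cv2.minAreaRect(t[:,:2].astype(np.float32)*1000))
        # hopper top: z>0.13
        h=(X[...,2]>.128)&(X[...,2]<.16);k=np.zeros_like(m);k[155:225,112:190]=1;h&=k
        Q=X[h];print(len(Q),Q.mean(0));print(cv2.minAreaRect(Q[:,:2].astype(np.float32)*1000))
        cv2.imwrite("pics/crop.png",cv2.resize(p["image"][150:280,100:230,::-1],None,fx=4.5,fy=4.5,interpolation=cv2.INTER_CUBIC))
    else: cv2.imwrite("pics/crops.png",cv2.resize(p["image"][220:330,150:260,::-1],None,fx=5,fy=5,interpolation=cv2.INTER_CUBIC))
E
```

```text
top 86
[[0.473 0.316 0.076]
 [0.476 0.32  0.079]
 [0.48  0.322 0.118]
 [0.487 0.325 0.12 ]
 [0.493 0.329 0.122]
 [0.497 0.331 0.123]
 [0.499 0.332 0.125]]
top face [0.48687541 0.32604481 0.12049854] [0.47362738 0.31988684 0.11648732] [0.49924232 0.33319866 0.12662885]
((486.8392333984375, 326.0600280761719), (10.761672019958496, 25.571123123168945), 79.7679672241211)
838 [0.62498771 0.31314349 0.1350132 ]
((622.24169921875, 308.1121826171875), (100.40950775146484, 99.49796295166016), 82.25482177734375)
side 96
[[0.472 0.323 0.077]
 [0.473 0.325 0.079]
 [0.475 0.327 0.083]
 [0.482 0.331 0.12 ]
 [0.489 0.334 0.122]
 [0.493 0.335 0.123]
 [0.497 0.337 0.125]]
top face [0.48371866 0.32923781 0.12096941] [0.4724439  0.32296282 0.11433112] [0.49651969 0.33575732 0.12589378]
```

View pics/crop.png

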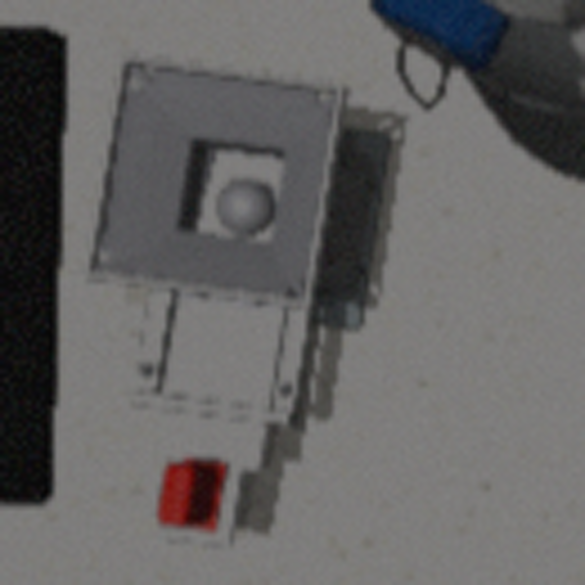

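View pics/crops.png

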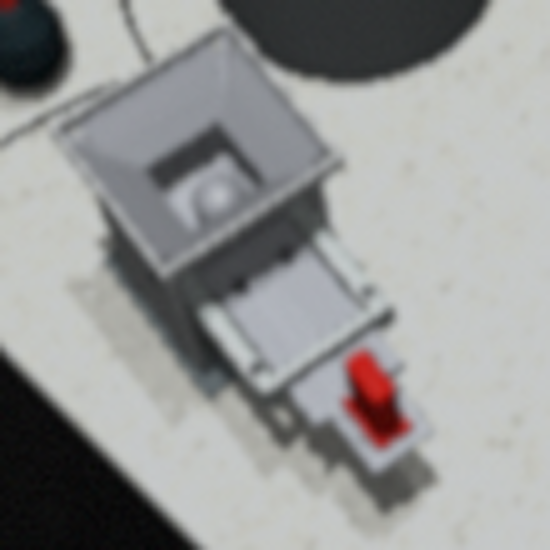

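```bash
python3 - <<'E'
from m import *
s=read_state();T=toolT(s);print(np.round(T,3))
a=np.radians(-7.7)
gx=np.array([np.cos(a),np.sin(a),0])
for sg in(1,-1):
    x=sg*gx; z=np.array([0,0,-1.]);y=np.cross(z,x);Rt=np.stack([x,y,z],1)
    print(sg,R.from_matrix(T[:3,:3].T@Rt).as_rotvec())
for w in [(.245,-.629,.24),(.29,-.33,.25),(.39,-.05,.25),(.42,.15,.22),(.486,.327,.19),(.486,.327,.09)]:
    print(w,np.round(T[:3,:3].T@(np.array(w)-T[:3,3])*100,1))
p=read_camera("top");X=cloud(p)
for nm,(r0,r1,c0,c1) in dict(micro=(155,320,465,560)).items():
    Q=X[r0:r1,c0:c1].reshape(-1,3);Q=Q[Q[:,2]>.15];print(Q.min(0),Q.max(0))
E
```

```text
[[ 0.932  0.362  0.     0.245]
 [ 0.362 -0.932 -0.    -0.629]
 [ 0.     0.    -1.     0.239]
 [ 0.     0.     0.     1.   ]]
1 [ 7.04913652e-05 -3.79836387e-05  5.05175760e-01]
-1 [ 5.11630889e-05  9.49502498e-05 -2.63641689e+00]
(0.245, -0.629, 0.24) [ 0.   0.  -0.1]
(0.29, -0.33, 0.25) [ 15.1 -26.2  -1.1]
(0.39, -0.05, 0.25) [ 34.5 -48.7  -1.1]
(0.42, 0.15, 0.22) [ 44.6 -66.3   1.9]
(0.486, 0.327, 0.19) [ 57.1 -80.4   4.9]
(0.486, 0.327, 0.09) [ 57.1 -80.4  14.9]
[ 0.44438128 -0.47724528  0.15004051] [0.68414734 0.07518942 1.11286206]
```

Call:
play_rows(slide=[[2, -3.3, -0.2], [4, -6.6, -0.4], [6, -10, -0.6], [8, -13.5, -0.8], [10, -17, -1], [12, -20.5, -1], [14.5, -24, -1], [17, -27, -1], [19.5, -30, -1], [22, -33, -1], [24.5, -36, -1], [27, -39, -1]], delta_rot=[[0, 0, -0.1], [0, 0, -0.2], [0, 0, -0.3], [0, 0, -0.4], [0, 0, -0.5], [0, 0, -0.6], [0, 0, -0.7], [0, 0, -0.8], [0, 0, -0.9], [0, 0, -1.0], [0, 0, -1.1], [0, 0, -1.2]], hand=1)

```text
time: 1.75
tool_pos: [0.3551, -0.1661, 0.2498]
tcp_rot: [2.216, 2.225, 0.001]
wrist_force: [0.4, -0.2, 0.4]
width: 1.0
```

```bash
cat > g.py <<'E'
from m import *
s=read_state();T=toolT(s);print(s["time"],np.round(T,3),s["q"].round(3),s["wrist_force"])
a=np.radians(-7.7);x=-np.array([np.cos(a),np.sin(a),0]); z=np.array([0,0,-1.]);y=np.cross(z,x);Rt=np.stack([x,y,z],1)
print(R.from_matrix(T[:3,:3].T@Rt).as_rotvec().round(3))
for w in [(.39,-.05,.25),(.41,.10,.24),(.44,.26,.22),(.486,.327,.2),(.486,.327,.09)]:
    print(w,np.round(T[:3,:3].T@(np.array(w)-T[:3,3])*100,1))
E
python3 g.py
```

```text
1.75 [[-0.004  1.     0.002  0.355]
 [ 1.     0.004 -0.001 -0.166]
 [-0.001  0.002 -1.     0.25 ]
 [ 0.     0.     0.     1.   ]] [-0.501 -0.308  2.145  0.     1.303 -0.505] [ 0.35406719 -0.20269199  0.43164647]
[ 1.000e-03  2.000e-03 -1.432e+00]
(0.39, -0.05, 0.25) [11.6  3.5 -0. ]
(0.41, 0.1, 0.24) [26.6  5.6  1. ]
(0.44, 0.26, 0.22) [42.6  8.7  3. ]
(0.486, 0.327, 0.2) [49.3 13.3  5. ]
(0.486, 0.327, 0.09) [49.3 13.3 16. ]
```

Call:
play_rows(slide=[[3.7, 1.1, 0], [7.4, 2.2, 0], [11, 3.3, 0], [14.5, 3.9, 0], [18, 4.4, 0], [22, 5, 0], [26, 5.6, 0], [30, 6.4, 0], [34, 7.4, 0], [38, 8.5, 1], [42, 9.5, 2], [45, 11, 3]], delta_rot=[[0, 0, -0.12], [0, 0, -0.24], [0, 0, -0.36], [0, 0, -0.48], [0, 0, -0.6], [0, 0, -0.72], [0, 0, -0.84], [0, 0, -0.96], [0, 0, -1.08], [0, 0, -1.2], [0, 0, -1.32], [0, 0, -1.43]])

```text
time: 2.75
tool_pos: [0.4629, 0.2875, 0.2199]
tcp_rot: [0.202, 3.133, 0.001]
wrist_force: [1.5, -0.7, 0.4]
width: 0.997
```

```bash
python3 g.py; python3 - <<'E'
from m import *
s=read_state();T=toolT(s);p=read_camera("wrist")
cv2.imwrite("pics/w1.png",p["image"][:,:,::-1]);X=cloud(p,T);im=p["image"].astype(int)
print(landmark_of("red_handle",p)[:1],spot_in("red_handle",p)[:1])
for l in landmark_of("red_handle",p)[:1]: print(px2w(p,*l["at"],tool=T,z=.099))
m=(im[...,0]>90)&(im[...,0]>2*im[...,1])&(im[...,0]>2*im[...,2])&(X[...,2]>.11)&(X[...,2]<.135)&(p["depth"]>0)
Q=X[m];print(len(Q),Q.mean(0),Q.min(0),Q.max(0))
if len(Q)>5:print(cv2.minAreaRect(Q[:,:2].astype(np.float32)*1000))
E
```

```text
2.75 [[-0.992  0.129  0.002  0.463]
 [ 0.129  0.992  0.001  0.288]
 [-0.002  0.001 -1.     0.22 ]
 [ 0.     0.     0.     1.   ]] [ 5.110e-01  3.000e-02  1.907e+00 -1.000e-03  1.202e+00 -9.310e-01] [ 1.52920658 -0.66910872  0.36864179]
[0.001 0.002 0.006]
(0.39, -0.05, 0.25) [  2.9 -34.4  -3.1]
(0.41, 0.1, 0.24) [  2.8 -19.3  -2. ]
(0.44, 0.26, 0.22) [ 1.9 -3.  -0. ]
(0.486, 0.327, 0.2) [-1.8  4.2  2. ]
(0.486, 0.327, 0.09) [-1.8  4.2 13. ]
[{'at': [327.8, 228.0], 'conf': 0.69}] [{'bbox': [324.1, 275.0, 61.2, 166.0], 'conf': 0.58}]
[0.49048499 0.3256469  0.099     ]<stdin>:7: RuntimeWarning: Mean of empty slice.
  ret = um.true_divide(
Traceback (most recent call last):
ValueError: zero-size array to reduction operation minimum which has no identity
```

View pics/w1.png

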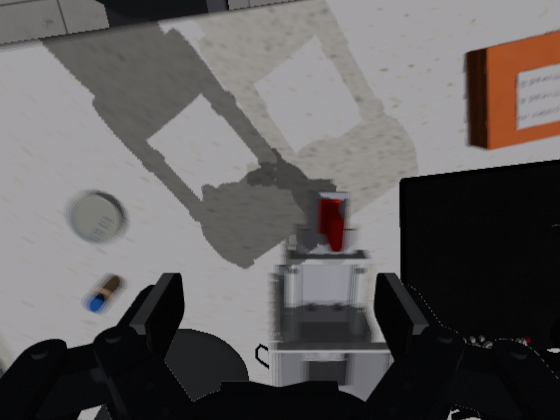

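Call:
play_rows(slide=[[-1, 2.2, 1], [-1.7, 4.2, 2], [-1.7, 4.2, 4], [-1.7, 4.2, 6.5], [-1.7, 4.2, 9], [-1.7, 4.2, 11], [-1.7, 4.2, 12.4], [-1.7, 4.2, 12.8], [-1.7, 4.2, 12.8]], delta_rot=[[0, 0, 0], [0, 0, 0], [0, 0, 0], [0, 0, 0], [0, 0, 0], [0, 0, 0], [0, 0, 0], [0, 0, 0], [0, 0, 0]])

```text
time: 3.7
tool_pos: [0.4845, 0.3219, 0.0901]
tcp_rot: [-0.217, -3.132, 0.006]
wrist_force: [-0.6, 0.2, 0.3]
width: 0.999
```

```bash
python3 g.py; python3 - <<'E'
from m import *
s=read_state();T=toolT(s);p=read_camera("wrist")
cv2.imwrite("pics/w2.png",p["image"][:,:,::-1])
for l in landmark_of("red_handle",p)[:1]: print(l,px2w(p,*l["at"],tool=T,z=.099))
E
```

```text
3.7 [[-0.99   0.138 -0.002  0.484]
 [ 0.138  0.99  -0.004  0.322]
 [ 0.002 -0.004 -1.     0.09 ]
 [ 0.     0.     0.     1.   ]] [ 0.545  0.228  1.942 -0.002  0.975 -0.887] [-0.56169784  0.19293876  0.25404417]
[-0.004 -0.002 -0.004]
(0.39, -0.05, 0.25) [  4.3 -38.2 -15.8]
(0.41, 0.1, 0.24) [  4.3 -23.1 -14.9]
(0.44, 0.26, 0.22) [  3.6  -6.8 -13. ]
(0.486, 0.327, 0.2) [ -0.1   0.5 -11. ]
(0.486, 0.327, 0.09) [-0.1  0.5  0. ]
{'at': [289.1, 303.1], 'conf': 0.63} [0.49040114 0.32661724 0.099     ]
```

View pics/w2.png

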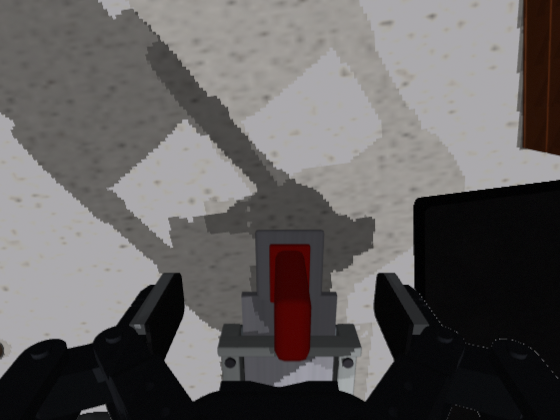

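Call:
play_rows(slide=[[-0.1, 0.45, 0], [-0.2, 0.45, 0], [-0.2, 0.45, 0]], delta_rot=[[0, 0, 0], [0, 0, 0], [0, 0, 0]])

```text
time: 4.05
tool_pos: [0.49, 0.3283, 0.0939]
tcp_rot: [0.215, 3.13, 0.001]
wrist_force: [0.3, 0.1, 0.8]
width: 0.998
```

Call:
play_rows(slide=[[0, 0, 0], [0, 0, 0], [0, 0, 0], [0, 0, 0], [0, 0, 0], [0, 0, 0], [0, 0, 0], [0, 0, 0], [0, 0, 0], [0, 0, 0]], delta_rot=[[0, 0, 0], [0, 0, 0], [0, 0, 0], [0, 0, 0], [0, 0, 0], [0, 0, 0], [0, 0, 0], [0, 0, 0], [0, 0, 0], [0, 0, 0]], hand=0, force=40)

```text
time: 4.88
tool_pos: [0.4895, 0.3264, 0.0938]
tcp_rot: [0.214, 3.131, -0.005]
wrist_force: [-0.0, -5.9, 4.7]
width: 0.163
```

Call:
play_rows(slide=[[0.3, 0, 0], [0.8, 0, 0], [1.3, 0, 0], [1.8, 0, 0], [2.3, 0, 0], [2.8, 0, 0], [3.2, 0, 0], [3.6, 0, 0], [4.0, 0, 0], [4.3, 0, 0], [4.5, 0, 0], [4.5, 0, 0]], delta_rot=[[0, 0, 0], [0, 0, 0], [0, 0, 0], [0, 0, 0], [0, 0, 0], [0, 0, 0], [0, 0, 0], [0, 0, 0], [0, 0, 0], [0, 0, 0], [0, 0, 0], [0, 0, 0]])

```text
time: 5.88
tool_pos: [0.4442, 0.3325, 0.0939]
tcp_rot: [0.214, 3.132, -0.005]
wrist_force: [0.2, -2.8, 4.2]
width: 0.162
```

Call:
play_rows(slide=[[0.15, 0, 0], [0.3, 0, 0], [0.45, 0, 0], [0.6, 0, 0], [0.7, 0, 0], [0.7, 0, 0]], delta_rot=[[0, 0, 0], [0, 0, 0], [0, 0, 0], [0, 0, 0], [0, 0, 0], [0, 0, 0]])

```text
time: 6.38
tool_pos: [0.4427, 0.3328, 0.0939]
tcp_rot: [0.212, 3.122, -0.004]
wrist_force: [20.6, -7.4, -9.6]
width: 0.154
```

Call:
play_rows(slide=[[0, 0, 0], [0, 0, 0], [0, 0, 0]], delta_rot=[[0, 0, 0], [0, 0, 0], [0, 0, 0]])

```text
time: 6.63
tool_pos: [0.4429, 0.3327, 0.0938]
tcp_rot: [0.212, 3.122, -0.004]
wrist_force: [4.1, -4.0, 1.5]
width: 0.157
```

Call:
play_rows(slide=[[0, 0, 0], [0, 0, 0], [0, 0, 0], [0, 0, 0], [0, 0, 0], [0, 0, 0], [0, 0, 0], [0, 0, 0]], delta_rot=[[0, 0, 0], [0, 0, 0], [0, 0, 0], [0, 0, 0], [0, 0, 0], [0, 0, 0], [0, 0, 0], [0, 0, 0]], hand=1)

```text
time: 7.3
tool_pos: [0.4428, 0.3328, 0.0938]
tcp_rot: [0.212, 3.122, -0.004]
wrist_force: [-0.9, -0.3, 0.2]
width: 0.997
```

```bash
python3 - <<'E'
from m import *
s=read_state();print(s["time"],s["tool_pos"],s["wrist_force"],s["width"]);T=toolT(s);p=read_camera("wrist")
cv2.imwrite("pics/w3.png",p["image"][:,:,::-1])
for l in landmark_of("red_handle",p)[:1]: print(l,px2w(p,*l["at"],tool=T,z=.099))
E
```

```text
7.3 [0.44280541 0.3327764  0.09384104] [-0.87915903 -0.25450839  0.24093787] 0.9970894223907277
{'at': [276.7, 284.9], 'conf': 0.81} [0.44112133 0.33302188 0.099     ]
```

View pics/w3.png

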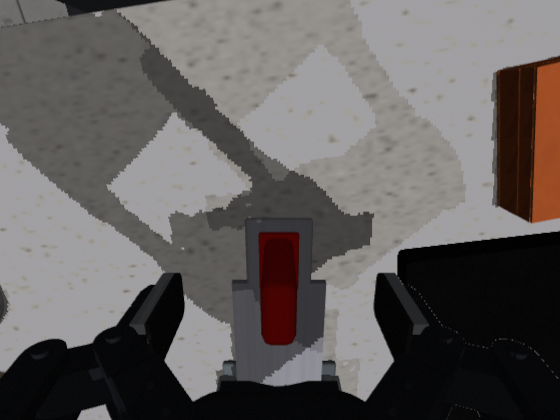

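The fingers stand open and clear on both sides of the red handle (279,290), and the plate is well drawn out. I'll lift straight up and move aside to check the ball.

Call:
play_rows(slide=[[0, 0, -1.5], [0, 0, -4], [0, 0, -7], [0, 0, -10], [0, 0, -13], [0, -3, -14], [0, -6, -14], [0, -9, -14], [0, -12, -14], [0, -15, -14], [0, -15, -14], [0, -15, -14]], delta_rot=[[0, 0, 0], [0, 0, 0], [0, 0, 0], [0, 0, 0], [0, 0, 0], [0, 0, 0], [0, 0, 0], [0, 0, 0], [0, 0, 0], [0, 0, 0], [0, 0, 0], [0, 0, 0]])

```text
time: 8.4
tool_pos: [0.4208, 0.1835, 0.2343]
tcp_rot: [0.216, 3.121, -0.003]
wrist_force: [0.4, 0.1, -0.3]
width: 1.0
```

```bash
python3 - <<'E'
from m import *
for n,b in [("top",(150,280,100,230)),("side",(210,330,150,270))]:
    p=read_camera(n)
    cv2.imwrite(f"pics/{n}9.png",cv2.resize(p["image"][b[0]:b[1],b[2]:b[3],::-1],None,fx=4.5,fy=4.5,interpolation=cv2.INTER_CUBIC))
    for t in ["red_ball","red_handle","blue_gate"]:
        L=landmark_of(t,p) if t!="blue_gate" else spot_in(t,p)
        for l in L[:1]: print(n,t,l, px2w(p,*l["at"]) if "at" in l else "")
E
```

```text
top red_ball {'at': [160.7, 190.7], 'conf': 0.44} [0.63553302 0.3042612  0.0331741 ]
top red_handle {'at': [137.7, 284.5], 'conf': 0.85} [0.4374142  0.32725157 0.11915782]
top blue_gate {'bbox': [385.0, 215.8, 27.4, 87.3], 'conf': 0.89} 
side red_handle {'at': [236.0, 314.9], 'conf': 0.82} [0.43202673 0.34100519 0.1194607 ]
side blue_gate {'bbox': [340.5, 166.8, 35.0, 28.4], 'conf': 0.61}
```

View pics/top9.png

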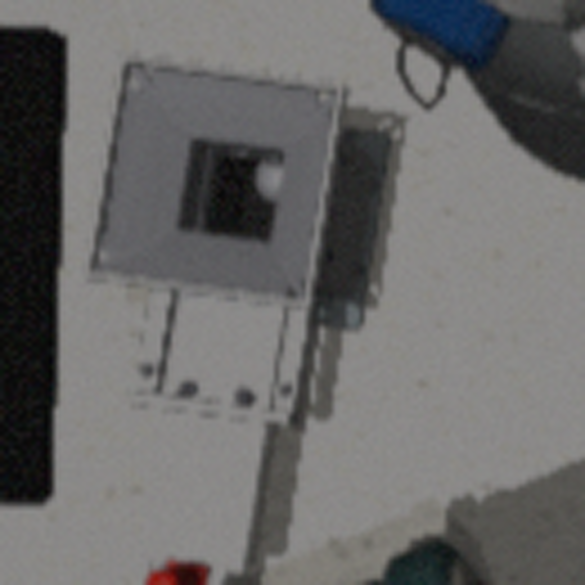

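View pics/side9.png

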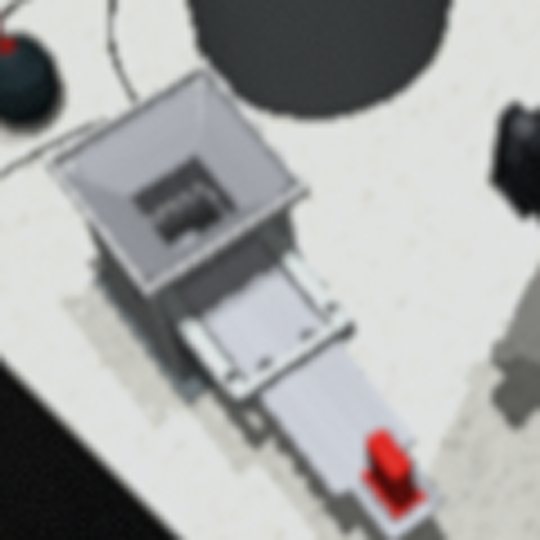

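```bash
python3 - <<'E'
from m import *
for i in range(2):
    p=read_camera("top")
    for l in landmark_of("red_ball",p)[:1]: print(l,px2w(p,*l["at"]))
s=read_state();print(s["time"],s["wrist_force"]);print(finish_job())
E
```

```text
{'at': [160.7, 191.4], 'conf': 0.53} [0.63393622 0.3041388  0.03360362]
{'at': [160.7, 191.6], 'conf': 0.61} [0.63370175 0.30445056 0.03209186]
9.0 [-0.20393485 -0.04631071 -0.07810364]
the job is handed in; nothing more can be done
None
```

I drew the red-handled gate straight out about 47 mm by its handle until it hit the end stop, with the wrist force rising to about 20 N. I then opened the fingers, lifted off and moved aside, and handed the job in at 9.0 s.

- **Gate:** In the last pictures the gate studs sit against the end-stop bridge. The handle is about 50 mm further out than at the start.
- **Ball:** It shows deep in the chute with its top surface at z ≈ 0.033 m, so it is down in the tray. Three successive top-camera fixes agreed within about 2 mm, so it looks at rest. The network's confidence was moderate (0.44 to 0.61), and it did not report the ball in the last side picture.
- **Blue gate:** I never went near the handle. Its outline in the top camera moved by only about 2 pixels from the start, which is within detector noise.
- **Robot:** The wrist force was about zero at the end, so it is touching nothing.

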